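# Take the gouge from the rack and hold it ready for the cut

### The job

Take the big gouge, the one with the long eight-sided handle, by its handle, draw it straight up out of the tool rack and hold it ready for the next cut on the carved panel: cutting edge down, about 3 cm above the round boss in the middle of the rosette, the handle leaning back towards the robot about half-way between upright and level, the hollow of the blade facing up and the edge level from side to side. Do not let it touch the carving, leave the other two tools in the rack and the mallet and sharpening stone where they are, and finish while still holding the gouge there, quite still.

Things in the scene. Friction and masses are not known exactly. Their poses are not given: they have to be found in the camera images.
- rack: Fixed oak tool rack, 105 x 275 mm, 125 mm high. Its top shelf (18 mm thick, top face 125 mm above the bench) has three 21 mm holes in a row, 85 mm apart; in each a carving tool stands upright, edge down, the handle's shoulder resting on the shelf. Open front and back. Origin: middle of the underside; x away from the robot (yaw within 0.3 rad), y along the row, z up
- gouge_grip (a point): The big gouge, 212 mm long, 100 to 200 g, in any one of the holes: the tallest, straight eight-sided ash handle 28 mm across flats, 112 mm long. This point is on its axis, 75 mm above the handle's shoulder, 37 mm below the butt (200 mm above the bench in the rack). z from edge to butt; x where the blade's hollow faces (in the rack away from the robot, within 0.55 rad); flats face x and y
- gouge_edge (a point): Middle of the gouge's cutting edge, on its axis, 175 mm below gouge_grip and 100 mm below the handle's shoulder; same axes. The steel blade is 14 mm wide along y, U-shaped in section, below a brass ferrule 15 mm in diameter; all of it hangs below the shelf's top face while in the rack
- gouge_butt (a point): Top end of the gouge's handle: on its axis, 37 mm above gouge_grip. Same axes as gouge_grip
- palm_chisel: Carving chisel with a short pear-shaped round handle, 36 mm across and 69 mm high above the shelf, in another hole of the rack. Origin on its axis at the handle's shoulder. To be left alone
- veiner: Slim carving tool with a short waisted round handle, 28 mm across and 78 mm high above the shelf, in the remaining hole of the rack. Origin on its axis at the handle's shoulder. To be left alone
- carving: Panel of pale wood, 180 x 178 x 32 mm, with a carved rosette of eight petals (147 mm across), wedged in a low carving board of 240 x 230 x 18 mm with fences 20 mm high; fixed. Panel face 50 mm above the bench, petals up to 8 mm prouder. Origin: on the bench under the rosette's centre; x away from the robot (yaw within 0.4 rad), z up
- rosette (a point): Top of the round boss (34 mm across) in the middle of the rosette, 61 mm above the bench. Axes as carving
- mallet: Round carver's mallet standing on its black head, 90 mm across, turned wooden handle upwards, 241 mm high. Origin: middle of its underside. To be left alone
- stone: Small grey sharpening stone, 90 x 35 x 14 mm, lying on the bench. Origin: middle of its underside. To be left alone
There are look-alikes about, which are no part of the job. What is shaped like the part that bears gouge_grip but pink or red is not meant.

How it is judged (in metres and radians):
On the way:
1. the gouge is drawn clear of the rack still upright: its edge above the shelf, its axis within 20 degrees of vertical (z of gouge_edge in the frame of rack above 0.128 m and angle between gouge_grip's own z axis and vertical below 0.35 rad), for 0.1 s.
At the end, for the whole second after the job is handed in: Gouge gripped, carried by nothing else, under 3 cm/s: edge 1 to 6 cm above the boss and within 25 mm sideways of its centre; axis 30 to 60 degrees from vertical, butt at least 30 mm to the robot's side of the boss; hollow up (x within 75 degrees of vertical), edge level within 20 degrees (horizontal distance between gouge_edge and rosette below 0.025 m and z of gouge_edge in the frame of rosette between 0.01 and 0.06 m and angle between gouge_grip's own z axis and vertical between 0.52 and 1.05 rad and x of gouge_butt in the frame of carving below -0.03 m and angle between gouge_grip's own x axis and vertical below 1.31 rad and angle between gouge_grip's own y axis and vertical between 1.22 and 1.92 rad and contact force between the fingers and gouge above 1 N and contact force between gouge and carving below 0.1 N and contact force between gouge and rack below 0.1 N and linear speed of gouge below 0.03 m/s); the arm keeps its last pose, push and grip.
It fails at once if the gouge touches the carving (contact force between gouge and carving above 0.3 N).
It fails at once if the palm chisel is moved more than 20 mm (distance of palm_chisel from where it was at the start of the episode above 0.02 m).
It fails at once if the veiner is moved more than 20 mm (distance of veiner from where it was at the start of the episode above 0.02 m).
It fails at once if the mallet is moved more than 20 mm (distance of mallet from where it was at the start of the episode above 0.02 m).
It fails at once if the sharpening stone is moved more than 20 mm (distance of stone from where it was at the start of the episode above 0.02 m).
It also fails if it takes over 38 s, if anything falls off the work surface, if the arm or the gripper's body presses on something with over 40 N, if the wrist force passes 120 N, or if a joint passes its speed limit or range.

### The arm

A 6-joint arm with a two-finger parallel gripper is mounted at the origin on the work surface. World frame = base frame: x ahead of the robot, y to its left, z up, the work surface at z = 0. Lengths are in m, angles in degrees, forces in N, time in s.
With the tool pointing down it reaches from about 0.325 to 0.925 m from the base axis. Payload 3.1 kg.
Tool frame: the origin (TCP) lies between the finger pads; the fingertips stand 11 mm ahead of it and the grasp point (between the pads) lies 8 mm behind it; z points along the fingers, x is the direction in which the jaws open and shut, and the axes are right-handed (so a half turn about z gives the same grasp; the last joint's range is limited). The gripper opens to 85 mm and grips with 20 to 120 N. Pads are 22 mm wide; open, the fingers measure 114 mm over their backs; the gripper's body (76 mm by 85 mm) begins 54 mm behind the grasp point. The pads swing forward as they close: fully open they stand 13 mm farther back than shut.
Start: joints at [63.931, 12.427, 92.441, -0, 75.132, -6.429], TCP at [0.21, 0.589, 0.242] pointing down, gripper open.
Joint ranges: [-157.48, 157.48], [-44.54, 120.13], [17.64, 146.25], [-64.5, 244.5], [7.68, 150.69], [-147.95, 147.95]. Speed limits (degrees/s): [159.86, 159.86, 180, 180, 180, 180].

### API

Orientations are given as [roll, pitch, yaw] about the fixed x, y, z axes, in that order (R = Rz(yaw) Ry(pitch) Rx(roll)).
In Python, from workcell import * gives the robot as it stands.
- The arm moves only by the tool apply_moves, never from a script. Its argument "plan" is a list of rows, each an object of numbers: "tx", "ty", "tz": the shift along the tool's x, y, z in m; "spin": the turn about the tool's z in degrees; "fingers": the finger opening in m, from 0 to 0.0854. In form: [{"tx": .., "ty": .., "tz": .., "spin": .., "fingers": ..}, ...]. A call has 1 to 20 rows; each row shifts and turns the commanded pose from where the row before left it, along the tool's axes as they then stand; what a row does not reach is not made up. A row lasts 1/12 s, in which the tool goes at most 41.7 mm and 7.16 degrees, less where a joint would pass 70% of its speed; a pose out of reach is approached as far as the arm can. A call is refused whole if a number of a shift passes 0.0417 or a number of a turn 7.16, either way. A call with a gripper value outside its range is refused whole. The fingers move at their own pace and stop on an object; the grip force is fixed at half the most. Time passes only in rows, so rows that do not move let the fingers close. It gives the time, the measured TCP pose, the force and the opening at its end, in the units of the state.
- state(): the state, without advancing time (a new reading comes with each control period).
- grab_frame(name): name is "scene" or "side" or "wrist"; returns a dict with "pixels" (480x640x3 uint8, blue, green, red), "z_map" (480x640 float32, m along the optical axis (not along the pixel's ray), 0 where there is no reading), "mtx" (3x3 intrinsics, pixels), "rvec" (rotation vector, rad) and "tvec" (3), from world to camera coordinates, as OpenCV has them. Camera axes: x right, y down, z forward; pixel columns grow to the right and rows downward; lengths in m; the calibration is good to about 2 mm. The wrist camera is an equidistant fisheye: a pixel r from the principal point sees the ray r / f radians off the axis. A picture is of the moment at which its call begins.
- finish_job(): hands the job in, once; it reports no verdict.
Trained networks look in the newest picture that a camera, given by its name, has taken for a name from the list of things; names that differ only in an ending like _2 or _b are one class to them, and where a whole thing is asked for, a point or a joint stands for the part that bears it (a point fixed in the world has none). Each returns a list of dicts, best first, with "confidence" (0 to 1); they miss things now and then, are a little off and sometimes report something else, mostly with a low value. They report only what shows in the picture. A call takes as long as a camera call. They do not tell look-alikes from the thing itself.
- spot_in(camera, target): "point" ([column, row] in pixels, amid what is visible of it).
The state is a dict: "time": time; "joints": joint angles; "dq": joint speeds; "effort": joint torques, N m; "tcp_pos": TCP position; "tcp_rot": TCP orientation; "force": force on the tool from outside, world axes, zero at the start; "torque": the same for the moment, N m; "finger_gap": finger opening in m.
Only numpy, scipy, OpenCV 4.12 (cv2) and the standard library are available. Lean on these libraries where they do the work, as an engineer would, in place of code of your own. Each camera call takes 0.05 s, during which the arm holds its last target.

## Working session

There is one attempt and no reset: what is moved stays moved. The work goes in short steps, Python scripts to look and compute and a tool call to move; the robot and the scene stay as the last step left them, time stands still between calls to the robot, and variables do not carry over. Pictures are saved under pics/ and viewed, and the job is handed in when it is done.

Besides the shell and the picture viewer there is one more tool, called after "Call:" by a JSON object that holds its "method" and its "body". apply_moves: Moves the arm, as the interface text tells. Its arguments: {"type":"object","properties":{"plan":{"type":"array"}},"required":["plan"]}

```bash
ls; mkdir -p pics; cat > h.py <<'E'
from workcell import *
import numpy as np, cv2
from scipy.spatial.transform import Rotation as R
def cam(f):
    M,_=cv2.Rodrigues(np.array(f['rvec'],float)); return M,np.array(f['tvec'],float).ravel()
def cloud(f):
    M,t=cam(f); z=f['z_map']; K=f['mtx']
    v,u=np.mgrid[:480,:640]
    P=np.stack([(u-K[0,2])/K[0,0]*z,(v-K[1,2])/K[1,1]*z,z],-1)
    W=(P-t)@M
    W[z<=0]=np.nan
    return W
E
python3 - <<'E'
from h import *
for c in ['scene','side','wrist']:
    f=grab_frame(c); cv2.imwrite(f'pics/{c}0.png',f['pixels']); np.savez(f'{c}0.npz',**f)
    M,t=cam(f); print(c,'campos',-M.T@t, 'fwd',M[2],f['mtx'].tolist())
    W=cloud(f)
    for n in ['gouge_grip','palm_chisel','veiner','carving','rosette','mallet','stone','rack','gouge_edge','gouge_butt']:
        for d in spot_in(c,n)[:3]:
            u,v=map(int,np.round(d['point'])); 
            print(n,round(d['confidence'],2),u,v,W[v,u].round(3) if c!='wrist' and 0<=v<480 and 0<=u<640 else '')
print(state())
E
```

```text
pics
scene campos [ 1.13082384 -0.85573004  0.81664577] fwd [-0.54391553  0.62911991 -0.55530535] [[494.0526404474459, 0.0, 308.84325233731295], [0.0, 494.0526404474459, 242.66517741414012], [0.0, 0.0, 1.0]]
gouge_grip 0.8 229 287 [ 0.495 -0.37   0.19 ]
gouge_grip 0.65 87 374 [ 0.316 -0.626  0.028]
gouge_grip 0.62 205 288 [ 0.286 -0.286  0.027]
palm_chisel 0.88 282 255 [ 0.484 -0.201  0.171]
veiner 0.93 261 275 [ 0.491 -0.277  0.163]
carving 0.81 395 226 [0.523 0.232 0.054]
carving 0.34 258 315 [ 0.45  -0.261  0.013]
rosette 0.74 231 285 [ 0.499 -0.368  0.196]
rosette 0.66 393 229 [0.527 0.214 0.054]
mallet 0.74 432 274 [0.752 0.015 0.118]
stone 0.82 361 280 [0.566 0.004 0.015]
rack 0.66 258 315 [ 0.45  -0.261  0.013]
rack 0.47 231 285 [ 0.499 -0.368  0.196]
gouge_edge 0.79 202 293 [ 0.294 -0.302  0.026]
gouge_edge 0.71 232 285 [ 0.502 -0.367  0.196]
gouge_edge 0.39 433 278 [0.761 0.003 0.117]
gouge_butt 0.96 87 374 [ 0.316 -0.626  0.028]
gouge_butt 0.88 203 293 [ 0.293 -0.299  0.024]
gouge_butt 0.73 233 289 [ 0.502 -0.366  0.186]
side campos [0.26223565 0.5640579  0.87866023] fwd [ 
[... 1089 characters left out ...]
 159 444 
rack 0.87 12 453 
gouge_butt 0.27 158 442 
{'time': 1.65, 'joints': array([ 6.39297623e+01,  1.24284066e+01,  9.24408655e+01,  6.97067000e-04,
        7.51325786e+01, -6.42664220e+00]), 'dq': array([-0.05942345, -0.0264602 ,  0.08662283,  0.11411186,  0.0166454 ,
       -0.06673353]), 'effort': array([-1.67244780e-03, -3.96878850e+01, -3.04236674e+01, -2.34751788e-04,
        8.13109655e-04,  3.41327871e-05]), 'tcp_pos': array([0.21006507, 0.58865022, 0.24229126]), 'tcp_rot': array([-1.79999123e+02,  1.76363040e-03,  7.03562256e+01]), 'force': array([ 0.15844893, -0.40516059,  0.1209627 ]), 'torque': array([ 0.03670757,  0.03068085, -0.04643235]), 'finger_gap': 0.08518751680513571}
```

View pictures.

View pics/scene0.png

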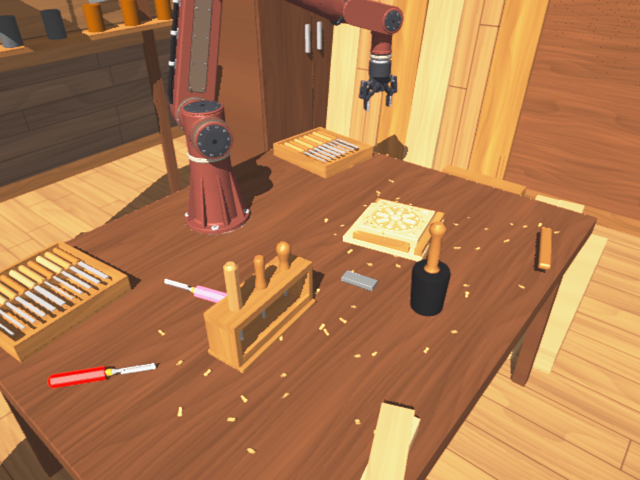

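View pics/side0.png

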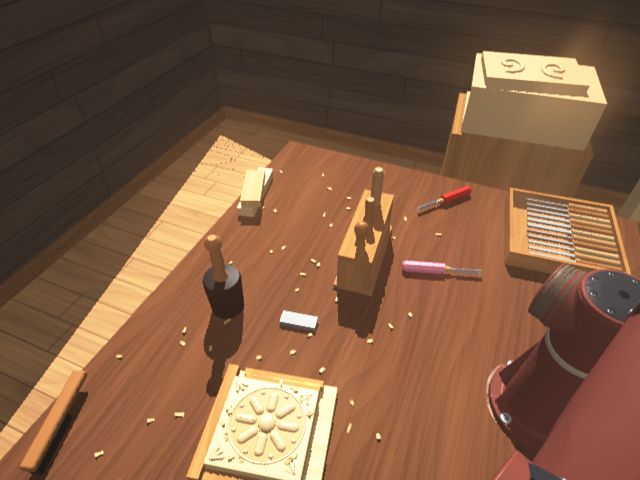

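View pics/wrist0.png

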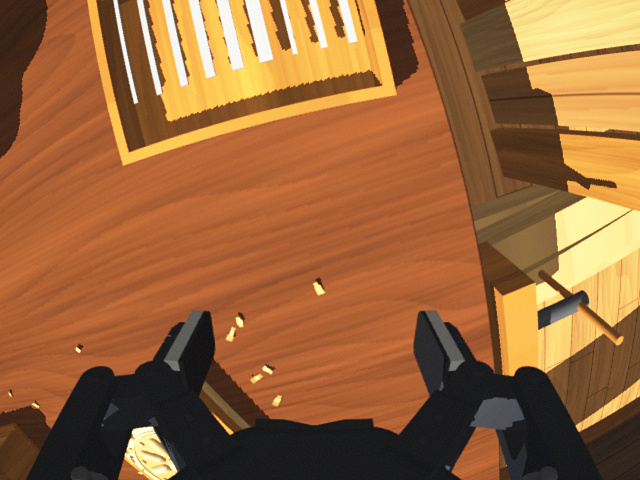

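```bash
cat > m.py <<'E'
import numpy as np, cv2
from scipy.optimize import least_squares
from h import cloud
F={c:dict(np.load(c+'0.npz')) for c in ['scene','side']}
for c,f in F.items():
    W=cloud(f); P=W.reshape(-1,3); P=P[~np.isnan(P).any(1)]
    def box(lo,hi): return P[((P>lo)&(P<hi)).all(1)]
    s=box([.3,-.5,.12],[.65,-.05,.13])
    r=cv2.minAreaRect(s[:,:2].astype(np.float32)); print(c,'shelf',len(s),np.round(r[0],4),np.round(r[1],4),r[2], 'z',np.median(s[:,2]))
    for n,cx,cy in [('gouge',.485,-.355),('veiner',.48,-.27),('palm',.475,-.185)]:
        h=box([cx-.04,cy-.035,.14],[cx+.04,cy+.035,.26])
        if n=='gouge': h=h[h[:,2]<.225]
        if len(h)<10: continue
        sol=least_squares(lambda q:np.hypot(h[:,0]-q[0],h[:,1]-q[1])-q[2],[cx,cy,.014],loss='soft_l1',f_scale=.002)
        print(n,len(h),sol.x.round(4),'top',h[:,2].max())
        if n=='gouge':
            g=box([cx-.05,cy-.035,.13],[cx+.05,cy+.035,.27]);print('top z',g[:,2].max(), g[g[:,2]>.232].mean(0))
            d=h[:,:2]-sol.x[:2]
            # octagon fit
            best=[]
            for a in np.arange(0,45,1.):
                A=np.deg2rad(a+45*np.arange(8)); N=np.c_[np.cos(A),np.sin(A)]
                s2=least_squares(lambda q:((h[:,:2]-q)@N.T).max(1)-.014,sol.x[:2],loss='soft_l1',f_scale=.001)
                best.append((s2.cost,a,s2.x))
            best.sort(key=lambda b:b[0])
            for b in best[:3]: print('  oct',b)
            print('  worst',best[-1][0])
    ca=box([.35,.1,.046],[.68,.4,.054]); r=cv2.minAreaRect(ca[:,:2].astype(np.float32)); print('panel',len(ca),r)
    b=box([.35,.1,.0585],[.68,.4,.064]); print('boss pts',len(b),np.median(b,0), b.mean(0))
E
python3 m.py
python3 - <<'E'
import cv2
s=cv2.imread('pics/scene0.png'); t=cv2.imread('pics/side0.png')
a=cv2.resize(s[230:370,170:340],None,fx=3.5,fy=3.5,interpolation=2)
cv2.imwrite('pics/a.png',a)
a=cv2.resize(t[150:310,320:420],None,fx=3.6,fy=3.6,interpolation=2)
b=cv2.resize(t[360:480,190:350],None,fx=3.2,fy=3.2,interpolation=2)
cv2.imwrite('pics/b.png',a)
E
```

```text
scene shelf 2575 [ 0.4833 -0.2733] [0.0887 0.2793] 5.049495697021484 z 0.12711162219011157
gouge 457 [ 0.4906 -0.3579  0.014 ] top 0.22497727370002452
top z 0.242079720839348 [ 0.49432793 -0.36063755  0.23714354]
  oct (np.float64(0.0002120532875164448), np.float64(9.0), array([ 0.49026406, -0.35759745]))
  oct (np.float64(0.00021221640661601559), np.float64(8.0), array([ 0.49026571, -0.35757837]))
  oct (np.float64(0.0002126717321394371), np.float64(10.0), array([ 0.49026852, -0.35761118]))
  worst 0.00024579089637417493
veiner 312 [ 0.4839 -0.2743  0.0098] top 0.20707039395778698
palm 289 [ 0.4772 -0.1909  0.0116] top 0.19843375397550653
panel 1059 ((0.5003537535667419, 0.2780604660511017), (0.18079355359077454, 0.18691471219062805), 11.840606689453125)
boss pts 175 [0.5008819  0.27059058 0.05994745] [0.4996634  0.27059724 0.06026816]
side shelf 1708 [ 0.482  -0.2745] [0.0858 0.2813] 5.173274040222168 z 0.12558931845567867
gouge 266 [ 0.4896 -0.3576  0.0141] top 0.22495435242931316
top z 0.24081111191317925 [ 0.48851459 -0.35286293  0.23616968]
  oct (np.float64(0.00016140572731511383), np.float64(8.0), array([ 0.48968571, -0.35791975]))
  oct (np.float64(0.00016147136163927427), np.float64(9.0), array([ 0.48971899, -0.35790479]))
  oct (np.float64(0.0001615310467875325), np.float64(7.0), array([ 0.4897102 , -0.35793612]))
  worst 0.00017586371644072658
veiner 212 [ 0.481  -0.2708  0.0093] top 0.20689265716870164
palm 237 [ 0.4731 -0.1849  0.0115] top 0.19698267083878007
panel 6727 ((0.5006290674209595, 0.27419763803482056), (0.18030552566051483, 0.18894942104816437), 12.232754707336426)
boss pts 289 [0.49496671 0.27416199 0.0596531 ] [0.49396749 0.27399907 0.05991572]
```

View pics/a.png

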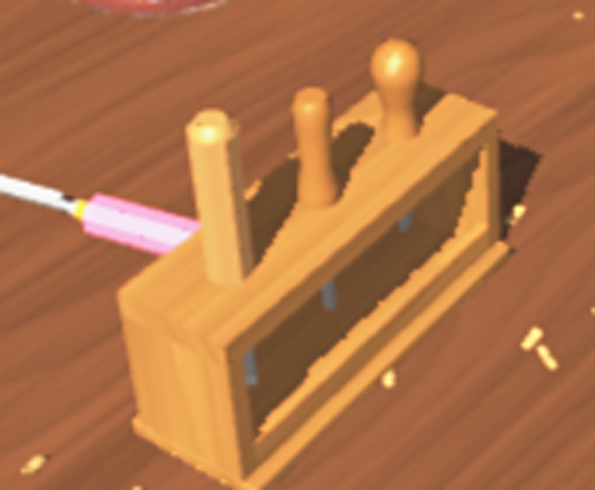

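View pics/b.png

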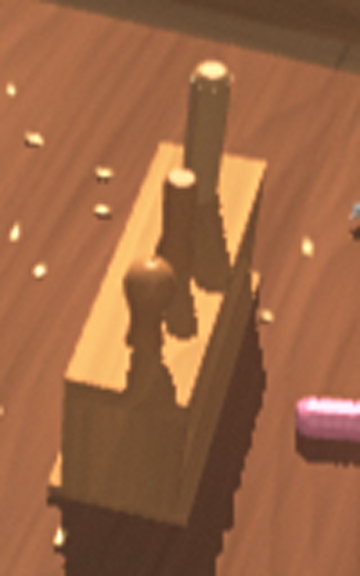

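Call:
{"method": "apply_moves", "body": {"plan": [{"tx":-0.02,"ty":0.035,"tz":-0.005},{"tx":-0.02,"ty":0.035,"tz":-0.005},{"tx":-0.02,"ty":0.035,"tz":-0.005},{"tx":-0.02,"ty":0.035,"tz":-0.005},{"tx":-0.02,"ty":0.035,"tz":-0.005},{"tx":-0.02,"ty":0.035,"tz":-0.005},{"tx":-0.02,"ty":0.035,"tz":-0.005},{"tx":-0.02,"ty":0.035,"tz":-0.005},{"tx":-0.02,"ty":0.035,"tz":-0.005},{"tx":-0.02,"ty":0.035,"tz":-0.005},{"tx":-0.02,"ty":0.035,"tz":-0.005},{"tx":-0.02,"ty":0.035,"tz":-0.005}]}}

```text
schema error: expected keys tx, ty, tz, spin, fingers
```

Call:
{"method": "apply_moves", "body": {"plan": [{"tx":-0.04,"ty":0.0115},{"tx":-0.04,"ty":0.0115},{"tx":-0.04,"ty":0.0115},{"tx":-0.04,"ty":0.0115},{"tx":-0.04,"ty":0.0115},{"tx":-0.04,"ty":0.0115},{"tx":-0.04,"ty":0.0115},{"tx":-0.04,"ty":0.0115},{"tx":-0.04,"ty":0.0115},{"tx":-0.04,"ty":0.0115},{"tx":-0.04,"ty":0.0115},{"tx":-0.03,"ty":0.0115}]}}

```text
schema error: expected keys tx, ty, tz, spin, fingers
```

Call:
{"method": "apply_moves", "body": {"plan": [{"spin":7},{"spin":7},{"spin":7},{"spin":7},{"spin":7},{"spin":7},{"spin":7},{"spin":7},{"spin":7},{"spin":7},{"spin":7},{"spin":7},{"spin":7},{"spin":7},{"spin":7},{"spin":7},{"spin":7},{"spin":7},{"spin":7},{"spin":7}]}}

```text
schema error: expected keys tx, ty, tz, spin, fingers
```

Call:
{"method": "apply_moves", "body": {"plan": [{"spin":6},{"spin":5.9},{}]}}

```text
schema error: expected keys tx, ty, tz, spin, fingers
```

```bash
python3 - <<'E'
from h import *
f=grab_frame('wrist'); cv2.imwrite('pics/w1.png',f['pixels']); np.savez('wrist1.npz',**f)
s=state(); print(s['time'],s['tcp_pos'],s['tcp_rot'],s['joints'],s['force'])
E
```

```text
1.7 [0.21008588 0.58866756 0.24232808] [ 1.79997989e+02 -2.27550365e-03  7.03577134e+01] [ 6.39298837e+01  1.24270274e+01  9.24384711e+01 -1.80350154e-03
  7.51320152e+01 -6.42736684e+00] [ 0.08542052  0.09051099 -0.84584501]
```

View pics/w1.png

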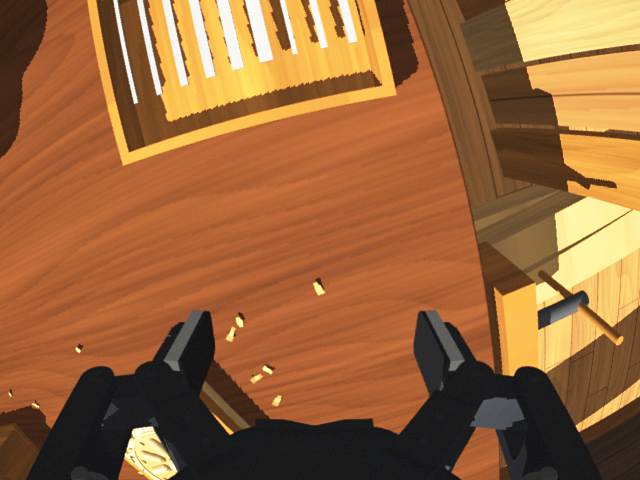

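All five keys are required in every row, so nothing moved. I'm resending with every key filled in.

Call:
{"method": "apply_moves", "body": {"plan": [{"tx":-0.02,"ty":0.035,"tz":-0.005,"spin":0,"fingers":0.085},{"tx":-0.02,"ty":0.035,"tz":-0.005,"spin":0,"fingers":0.085},{"tx":-0.02,"ty":0.035,"tz":-0.005,"spin":0,"fingers":0.085},{"tx":-0.02,"ty":0.035,"tz":-0.005,"spin":0,"fingers":0.085},{"tx":-0.02,"ty":0.035,"tz":-0.005,"spin":0,"fingers":0.085},{"tx":-0.02,"ty":0.035,"tz":-0.005,"spin":0,"fingers":0.085},{"tx":-0.02,"ty":0.035,"tz":-0.005,"spin":0,"fingers":0.085},{"tx":-0.02,"ty":0.035,"tz":-0.005,"spin":0,"fingers":0.085},{"tx":-0.02,"ty":0.035,"tz":-0.005,"spin":0,"fingers":0.085},{"tx":-0.02,"ty":0.035,"tz":-0.005,"spin":0,"fingers":0.085},{"tx":-0.02,"ty":0.035,"tz":-0.005,"spin":0,"fingers":0.085},{"tx":-0.02,"ty":0.035,"tz":-0.005,"spin":0,"fingers":0.085}]}}

```text
time: 2.7
tcp_pos: [0.526, 0.2197, 0.3028]
tcp_rot: [180.0, -0.0, 70.4]
force: [0.9, 0.8, 0.1]
finger_gap: 0.0849
```

Call:
{"method": "apply_moves", "body": {"plan": [{"tx":-0.04,"ty":0.0115,"tz":0,"spin":0,"fingers":0.085},{"tx":-0.04,"ty":0.0115,"tz":0,"spin":0,"fingers":0.085},{"tx":-0.04,"ty":0.0115,"tz":0,"spin":0,"fingers":0.085},{"tx":-0.04,"ty":0.0115,"tz":0,"spin":0,"fingers":0.085},{"tx":-0.04,"ty":0.0115,"tz":0,"spin":0,"fingers":0.085},{"tx":-0.04,"ty":0.0115,"tz":0,"spin":0,"fingers":0.085},{"tx":-0.04,"ty":0.0115,"tz":0,"spin":0,"fingers":0.085},{"tx":-0.04,"ty":0.0115,"tz":0,"spin":0,"fingers":0.085},{"tx":-0.04,"ty":0.0115,"tz":0,"spin":0,"fingers":0.085},{"tx":-0.04,"ty":0.0115,"tz":0,"spin":0,"fingers":0.085},{"tx":-0.04,"ty":0.0115,"tz":0,"spin":0,"fingers":0.085},{"tx":-0.03,"ty":0.0115,"tz":0,"spin":0,"fingers":0.085}]}}

```text
time: 3.7
tcp_pos: [0.496, -0.2708, 0.3026]
tcp_rot: [180.0, 0.1, 70.3]
force: [0.9, 0.2, -0.4]
finger_gap: 0.085
```

Call:
{"method": "apply_moves", "body": {"plan": [{"tx":0,"ty":0,"tz":0,"spin":7,"fingers":0.085},{"tx":0,"ty":0,"tz":0,"spin":7,"fingers":0.085},{"tx":0,"ty":0,"tz":0,"spin":7,"fingers":0.085},{"tx":0,"ty":0,"tz":0,"spin":7,"fingers":0.085},{"tx":0,"ty":0,"tz":0,"spin":7,"fingers":0.085},{"tx":0,"ty":0,"tz":0,"spin":7,"fingers":0.085},{"tx":0,"ty":0,"tz":0,"spin":7,"fingers":0.085},{"tx":0,"ty":0,"tz":0,"spin":7,"fingers":0.085},{"tx":0,"ty":0,"tz":0,"spin":7,"fingers":0.085},{"tx":0,"ty":0,"tz":0,"spin":7,"fingers":0.085},{"tx":0,"ty":0,"tz":0,"spin":7,"fingers":0.085},{"tx":0,"ty":0,"tz":0,"spin":7,"fingers":0.085},{"tx":0,"ty":0,"tz":0,"spin":7,"fingers":0.085},{"tx":0,"ty":0,"tz":0,"spin":7,"fingers":0.085},{"tx":0,"ty":0,"tz":0,"spin":7,"fingers":0.085},{"tx":0,"ty":0,"tz":0,"spin":7,"fingers":0.085},{"tx":0,"ty":0,"tz":0,"spin":7,"fingers":0.085},{"tx":0,"ty":0,"tz":0,"spin":7,"fingers":0.085},{"tx":0,"ty":0,"tz":0,"spin":7,"fingers":0.085},{"tx":0,"ty":0,"tz":0,"spin":7,"fingers":0.085}]}}

```text
time: 5.37
tcp_pos: [0.4969, -0.2676, 0.3023]
tcp_rot: [-180.0, -0.0, -70.0]
force: [-0.1, 0.8, -0.5]
finger_gap: 0.0849
```

Call:
{"method": "apply_moves", "body": {"plan": [{"tx":0,"ty":0,"tz":0,"spin":6,"fingers":0.085},{"tx":0,"ty":0,"tz":0,"spin":5.9,"fingers":0.085},{"tx":0,"ty":0,"tz":0,"spin":0,"fingers":0.085}]}}

```text
time: 5.62
tcp_pos: [0.4969, -0.2676, 0.3024]
tcp_rot: [-180.0, -0.0, -81.6]
force: [-0.7, -0.2, -0.0]
finger_gap: 0.0852
```

```bash
python3 - <<'E'
from h import *
f=grab_frame('wrist'); cv2.imwrite('pics/w2.png',f['pixels']); np.savez('wrist1.npz',**f)
s=state(); print(s['time'],s['tcp_pos'],s['tcp_rot'],s['joints'],s['force'])
E
```

```text
5.6667 [ 0.49694925 -0.26759092  0.30235272] [-1.79994506e+02 -5.33603296e-03 -8.14240963e+01] [-3.54253038e+01  2.53460064e+00  9.69651513e+01 -2.20791582e-05
  8.04925892e+01  4.59987960e+01] [ 0.26102299 -0.76011947 -0.08838551]
```

View pics/w2.png

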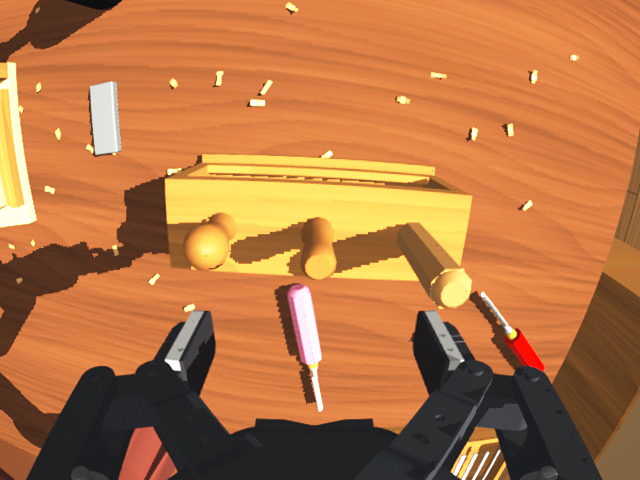

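```bash
cat > w.py <<'E'
import numpy as np, cv2
from h import cam
from scipy.optimize import least_squares
f=dict(np.load('wrist1.npz')); M,t=cam(f); K=f['mtx']; z=f['z_map']
im=f['pixels']; cv2.imwrite('pics/w2c.png',cv2.resize(im[215:315,390:490],None,fx=6,fy=6,interpolation=2))
v,u=np.mgrid[:480,:640]; dx=u-K[0,2]; dy=v-K[1,2]; r=np.hypot(dx,dy); th=r/K[0,0]
k=np.tan(th)/np.maximum(r,1e-6)*z
P=np.stack([dx*k,dy*k,z],-1); W=(P-t)@M; W[z<=0]=np.nan
P=W.reshape(-1,3)
def box(lo,hi): return P[((P>lo)&(P<hi)).all(1)]
s=box([.3,-.5,.12],[.65,-.05,.13]); print('shelf',cv2.minAreaRect(s[:,:2].astype(np.float32)),np.median(s[:,2]))
h=box([.45,-.4,.14],[.53,-.32,.23]); g=box([.45,-.4,.13],[.53,-.32,.26])
print(len(h),'top',g[:,2].max(),g[g[:,2]>.234].mean(0))
for a in range(-22,23,3):
    A=np.deg2rad(a+45*np.arange(8)); N=np.c_[np.cos(A),np.sin(A)]
    s2=least_squares(lambda q:((h[:,:2]-q)@N.T).max(1)-.014,[.49,-.358],loss='soft_l1',f_scale=.001)
    print(a,round(s2.cost*1e5,2),s2.x.round(4))
E
python3 w.py
```

```text
shelf ((0.48296093940734863, -0.2738909423351288), (0.08644252270460129, 0.2761289179325104), 5.227552890777588) 0.12607128568377185
1957 top 0.2394984249511888 [ 0.49222823 -0.35680289  0.23705479]
-22 34.02 [ 0.4908 -0.3586]
-19 38.07 [ 0.4908 -0.3585]
-16 40.44 [ 0.4908 -0.3585]
-13 40.84 [ 0.4908 -0.3585]
-10 39.32 [ 0.4908 -0.3585]
-7 36.03 [ 0.4908 -0.3585]
-4 30.98 [ 0.4908 -0.3585]
-1 25.0 [ 0.4908 -0.3586]
2 18.71 [ 0.4908 -0.3586]
5 13.19 [ 0.4908 -0.3586]
8 10.38 [ 0.4908 -0.3586]
11 11.46 [ 0.4908 -0.3586]
14 15.83 [ 0.4908 -0.3586]
17 21.9 [ 0.4908 -0.3586]
20 28.32 [ 0.4908 -0.3586]
```

```bash
ls pics
```

```text
a.png
b.png
scene0.png
side0.png
w1.png
w2.png
w2c.png
wrist0.png
```

View pics/w2c.png

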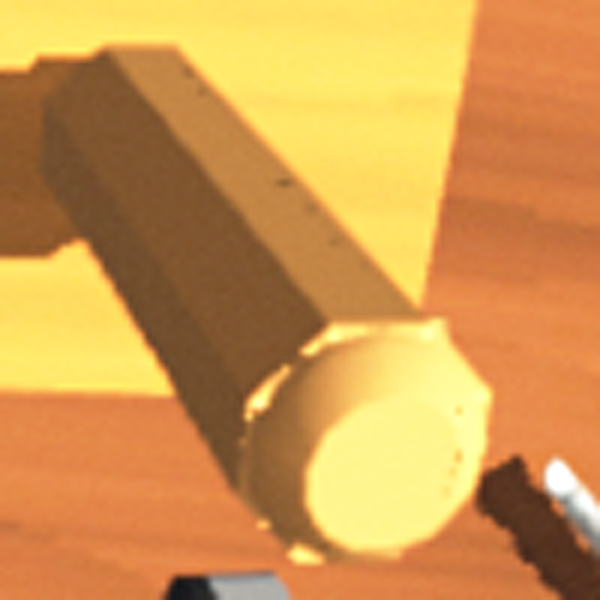

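Call:
{"method": "apply_moves", "body": {"plan": [{"tx":0.0296,"ty":0.0066,"tz":0,"spin":0,"fingers":0.065},{"tx":0.0296,"ty":0.0066,"tz":0,"spin":0,"fingers":0.065},{"tx":0.0296,"ty":0.0066,"tz":0,"spin":0,"fingers":0.065},{"tx":0,"ty":0,"tz":0,"spin":0,"fingers":0.065},{"tx":0,"ty":0,"tz":0.02,"spin":0,"fingers":0.065},{"tx":0,"ty":0,"tz":0.02,"spin":0,"fingers":0.065},{"tx":0,"ty":0,"tz":0.02,"spin":0,"fingers":0.065},{"tx":0,"ty":0,"tz":0.02,"spin":0,"fingers":0.065},{"tx":0,"ty":0,"tz":0.02,"spin":0,"fingers":0.065},{"tx":0,"ty":0,"tz":0.01,"spin":0,"fingers":0.065},{"tx":0,"ty":0,"tz":0,"spin":0,"fingers":0.065}]}}

```text
time: 6.58
tcp_pos: [0.4888, -0.3564, 0.1888]
tcp_rot: [179.8, 0.3, -81.5]
force: [-0.4, 1.6, -0.7]
finger_gap: 0.0653
```

```bash
python3 - <<'E'
from h import *
f=grab_frame('wrist'); cv2.imwrite('pics/w3.png',f['pixels'])
f=grab_frame('scene'); cv2.imwrite('pics/s3.png',cv2.resize(f['pixels'][130:330,120:320],None,fx=3,fy=3))
s=state(); print(s['time'],s['tcp_pos'],s['tcp_rot'],s['force'],s['finger_gap'])
E
```

```text
6.6833 [ 0.49059343 -0.35821004  0.19257623] [-1.79998274e+02  9.83976082e-03 -8.14872584e+01] [-0.94679402 -0.14767405  0.45790439] 0.06520578653481017
```

View pics/w3.png

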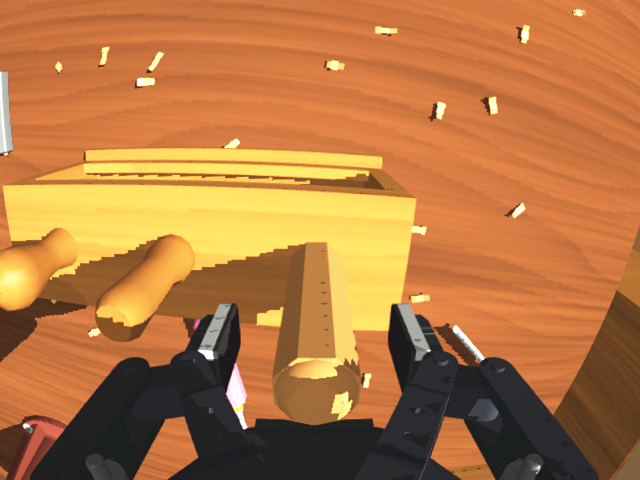

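View pics/s3.png

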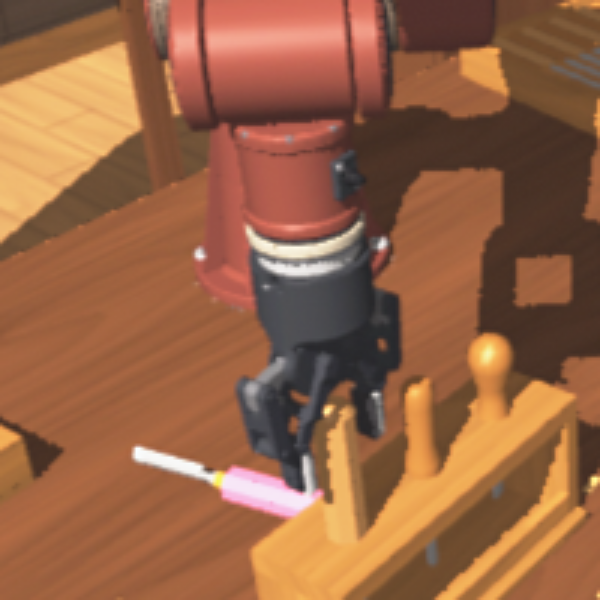

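The handle is centred between the pads, with its flats parallel to them. I'll close the fingers and draw it straight up.

Call:
{"method": "apply_moves", "body": {"plan": [{"tx":0,"ty":0,"tz":0,"spin":0,"fingers":0.01},{"tx":0,"ty":0,"tz":0,"spin":0,"fingers":0.01},{"tx":0,"ty":0,"tz":0,"spin":0,"fingers":0.01},{"tx":0,"ty":0,"tz":0,"spin":0,"fingers":0.01},{"tx":0,"ty":0,"tz":0,"spin":0,"fingers":0.01},{"tx":0,"ty":0,"tz":0,"spin":0,"fingers":0.01},{"tx":0,"ty":0,"tz":0,"spin":0,"fingers":0.01},{"tx":0,"ty":0,"tz":0,"spin":0,"fingers":0.01}]}}

```text
time: 7.35
tcp_pos: [0.4912, -0.359, 0.194]
tcp_rot: [-179.9, -0.1, -81.5]
force: [-0.4, 1.9, 5.6]
finger_gap: 0.027
```

Call:
{"method": "apply_moves", "body": {"plan": [{"tx":0,"ty":0,"tz":-0.01,"spin":0,"fingers":0.01},{"tx":0,"ty":0,"tz":-0.015,"spin":0,"fingers":0.01},{"tx":0,"ty":0,"tz":-0.02,"spin":0,"fingers":0.01},{"tx":0,"ty":0,"tz":-0.02,"spin":0,"fingers":0.01},{"tx":0,"ty":0,"tz":-0.02,"spin":0,"fingers":0.01},{"tx":0,"ty":0,"tz":-0.02,"spin":0,"fingers":0.01},{"tx":0,"ty":0,"tz":-0.02,"spin":0,"fingers":0.01},{"tx":0,"ty":0,"tz":-0.01,"spin":0,"fingers":0.01},{"tx":0,"ty":0,"tz":0,"spin":0,"fingers":0.01},{"tx":0,"ty":0,"tz":0,"spin":0,"fingers":0.01}]}}

```text
time: 8.18
tcp_pos: [0.4903, -0.3583, 0.3271]
tcp_rot: [180.0, -0.0, -81.5]
force: [-1.0, 0.7, -1.6]
finger_gap: 0.0272
```

```bash
python3 - <<'E'
from h import *
f=grab_frame('scene'); cv2.imwrite('pics/s4.png',cv2.resize(f['pixels'][100:330,120:320],None,fx=2.6,fy=2.6)); np.savez('scene4.npz',**f)
s=state(); print(s['time'],s['tcp_pos'],s['tcp_rot'],s['force'],s['finger_gap'])
E
```

```text
8.2333 [ 0.48989578 -0.35787662  0.3258025 ] [ 1.79913024e+02  1.04010640e-01 -8.15422991e+01] [ 0.50961838  0.07366159 -1.63533079] 0.027232665358371398
```

View pics/s4.png

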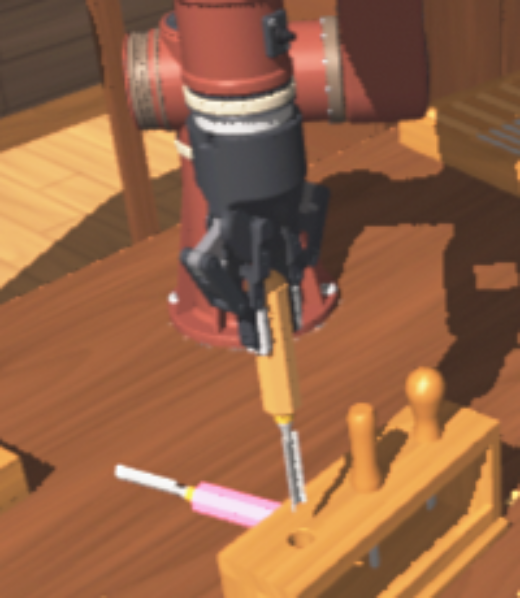

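Call:
{"method": "apply_moves", "body": {"plan": [{"tx":0,"ty":-0.02,"tz":0,"spin":3.4,"fingers":0.01},{"tx":0,"ty":-0.03,"tz":0,"spin":0,"fingers":0.01},{"tx":0,"ty":-0.03,"tz":0,"spin":0,"fingers":0.01},{"tx":0,"ty":0,"tz":0,"spin":0,"fingers":0.01},{"tx":0,"ty":0,"tz":0.03,"spin":0,"fingers":0.01},{"tx":0,"ty":0,"tz":0.03,"spin":0,"fingers":0.01},{"tx":0,"ty":0,"tz":0.03,"spin":0,"fingers":0.01},{"tx":0,"ty":0,"tz":0.026,"spin":0,"fingers":0.01},{"tx":0,"ty":0,"tz":0,"spin":0,"fingers":0.01}]}}

```text
time: 8.98
tcp_pos: [0.5647, -0.3464, 0.2008]
tcp_rot: [179.2, 0.7, -84.9]
force: [-1.0, 0.5, -2.6]
finger_gap: 0.0269
```

Call:
{"method": "apply_moves", "body": {"plan": [{"tx":0,"ty":0.01,"tz":0,"spin":0,"fingers":0.01},{"tx":0,"ty":0.01,"tz":0,"spin":0,"fingers":0.01},{"tx":0,"ty":0.01,"tz":0,"spin":0,"fingers":0.01},{"tx":0,"ty":0.01,"tz":0,"spin":0,"fingers":0.01},{"tx":0,"ty":0.01,"tz":0,"spin":0,"fingers":0.01}]}}

```text
time: 9.4
tcp_pos: [0.522, -0.3552, 0.2141]
tcp_rot: [-179.5, -0.2, -85.0]
force: [5.5, 0.6, -3.3]
finger_gap: 0.0275
```

```bash
python3 - <<'E'
from h import *
f=grab_frame('scene'); cv2.imwrite('pics/s5.png',cv2.resize(f['pixels'][130:360,120:350],None,fx=2.6,fy=2.6)); np.savez('scene5.npz',**f)
s=state(); print(s['time'],s['tcp_pos'],s['tcp_rot'],s['force'],s['torque'],s['finger_gap'])
E
```

```text
9.45 [ 0.52039314 -0.35535413  0.21411204] [-1.79606775e+02 -1.70498472e-01 -8.50286303e+01] [ 4.58783851  1.2478304  -0.89305117] [ 0.31231346 -1.17074006 -0.02667366] 0.027202663302231013
```

View pics/s5.png

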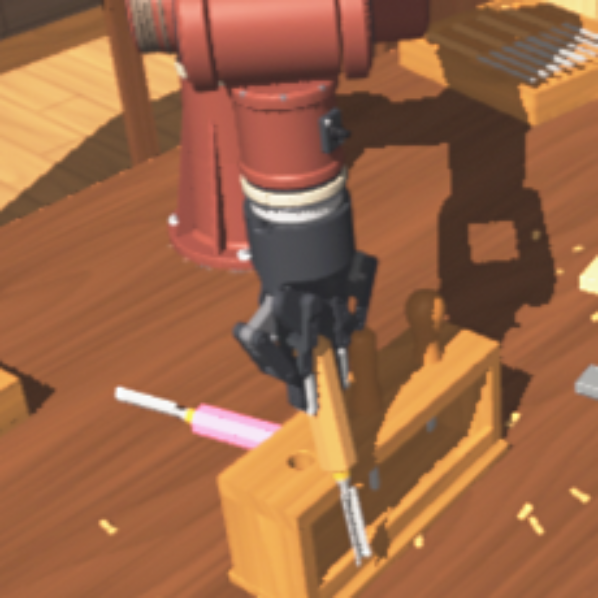

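It is pivoting in the grip at about 5 N, so I'll carry on.

Call:
{"method": "apply_moves", "body": {"plan": [{"tx":0,"ty":0.01,"tz":0,"spin":0,"fingers":0.01},{"tx":0,"ty":0.01,"tz":0,"spin":0,"fingers":0.01},{"tx":0,"ty":0.01,"tz":0,"spin":0,"fingers":0.01},{"tx":0,"ty":0.01,"tz":0,"spin":0,"fingers":0.01},{"tx":0,"ty":0.01,"tz":0,"spin":0,"fingers":0.01},{"tx":0,"ty":0.01,"tz":0,"spin":0,"fingers":0.01}]}}

```text
time: 9.95
tcp_pos: [0.4624, -0.3608, 0.2142]
tcp_rot: [-179.6, -0.2, -85.0]
force: [5.8, 0.6, -0.1]
finger_gap: 0.0276
```

```bash
cat > look.py <<'E'
from h import *
import sys
k=sys.argv[1]; lo=[float(x) for x in sys.argv[2].split(',')]; hi=[float(x) for x in sys.argv[3].split(',')]
s=state(); print(s['time'],s['tcp_pos'].round(4),s['tcp_rot'].round(2),s['force'].round(2),s['finger_gap'])
for c in sys.argv[4].split(','):
    f=grab_frame(c); np.savez(c+k+'.npz',**f); cv2.imwrite(f'pics/{c}{k}.png',f['pixels'])
    if c=='wrist': continue
    W=cloud(f); m=((W>lo)&(W<hi)).all(-1)
    ys,xs=np.nonzero(m); 
    if len(xs)<5: print(c,'none'); continue
    P=W[m]; C=P.mean(0); u,sv,vt=np.linalg.svd(P-C); d=vt[0]*np.sign(vt[0][2])
    print(c,len(P),'C',C.round(4),'axis',d.round(3),'tilt',np.degrees(np.arccos(d[2])).round(1),'azim',np.degrees(np.arctan2(d[1],d[0])).round(1),'ext',((P-C)@d).min().round(3),((P-C)@d).max().round(3), 'low pt',P[P[:,2].argmin()].round(4),'px',xs.mean(),ys.mean())
E
python3 look.py 6 .48,-.39,.08 .65,-.32,.19 scene
```

```text
9.95 [ 0.4624 -0.3608  0.2142] [-179.56   -0.24  -84.97] [ 5.82  0.57 -0.14] 0.027619202241205298
scene 1033 C [ 0.5199 -0.3589  0.1342] axis [-0.518 -0.166  0.839] tilt 32.9 azim -162.3 ext -0.071 0.063 low pt [ 0.5638 -0.3496  0.0805] px 243.9051306873185 310.0513068731849
```

View pics/scene6.png

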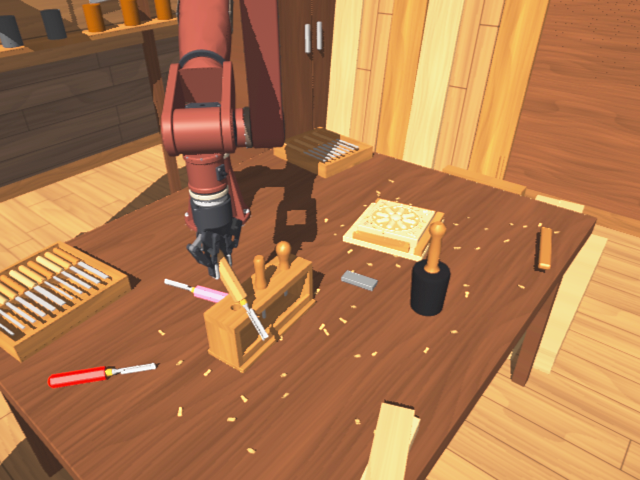

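Call:
{"method": "apply_moves", "body": {"plan": [{"tx":0,"ty":0.01,"tz":0,"spin":0,"fingers":0.01},{"tx":0,"ty":0.01,"tz":0,"spin":0,"fingers":0.01},{"tx":0,"ty":0,"tz":0,"spin":0,"fingers":0.01},{"tx":0,"ty":-0.01,"tz":-0.03,"spin":0,"fingers":0.01},{"tx":0,"ty":-0.02,"tz":-0.036,"spin":0,"fingers":0.01},{"tx":0,"ty":-0.02,"tz":-0.036,"spin":0,"fingers":0.01},{"tx":0,"ty":0,"tz":-0.03,"spin":0,"fingers":0.01},{"tx":0,"ty":0,"tz":0,"spin":0,"fingers":0.01},{"tx":0,"ty":0,"tz":0,"spin":0,"fingers":0.01}]}}

```text
time: 10.75
tcp_pos: [0.4906, -0.3581, 0.3466]
tcp_rot: [-179.9, -0.3, -84.9]
force: [0.8, 0.2, -1.9]
finger_gap: 0.0275
```

```bash
python3 look.py 7 .5,-.40,.15 .70,-.30,.32 scene,side
```

```text
10.75 [ 0.4906 -0.3581  0.3466] [-179.93   -0.26  -84.93] [ 0.76  0.25 -1.87] 0.027481881088536858
scene 505 C [ 0.5712 -0.3544  0.2793] axis [-0.602 -0.147  0.785] tilt 38.3 azim -166.3 ext -0.069 0.06 low pt [ 0.6109 -0.3488  0.2256] px 257.73069306930694 261.37227722772275
side 231 C [ 0.5533 -0.3453  0.2877] axis [-0.683  0.048  0.729] tilt 43.2 azim 176.0 ext -0.089 0.053 low pt [ 0.6091 -0.342   0.2224] px 354.8831168831169 149.28571428571428
```

View pics/scene7.png

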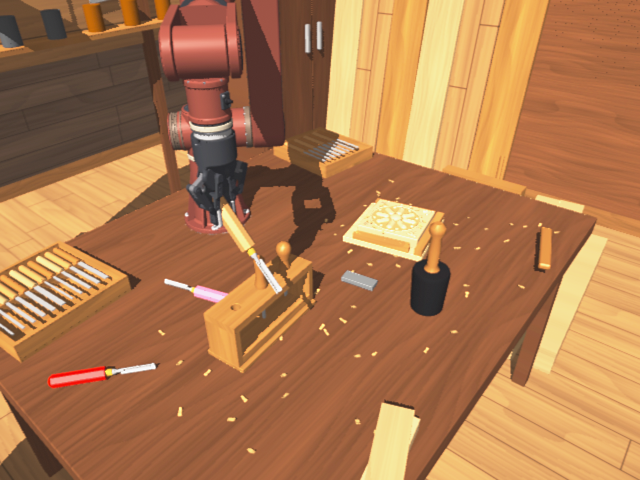

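View pics/side7.png

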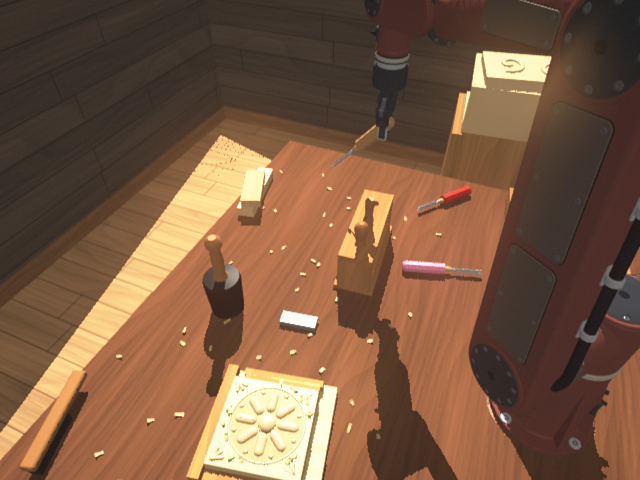

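```bash
python3 - <<'E'
import numpy as np,cv2
from h import cam,cloud
out=[]
for c,(x0,y0,x1,y1) in {'scene':(340,190,450,260),'side':(190,360,340,480)}.items():
    f=dict(np.load(c+'7.npz')); W=cloud(f)
    # high points near centre
    d=np.hypot(W[...,0]-.499,W[...,1]-.274); m=(d<.03)&(W[...,2]>.0585)
    print(c,m.sum(),W[m].mean(0), np.median(W[m],0))
    im=cv2.resize(f['pixels'][y0:y1,x0:x1],None,fx=4,fy=4,interpolation=2)
    M,t=cam(f)
    for q,col in [((.499,.274,.061),(0,0,255))]:
        p,_=cv2.projectPoints(np.array([q]),f['rvec'],f['tvec'],f['mtx'],None); p=p.ravel(); print(p)
        cv2.circle(im,(int((p[0]-x0)*4+2),int((p[1]-y0)*4+2)),4,col,-1)
    out.append(cv2.resize(im,(600,int(600*im.shape[0]/im.shape[1])))[:480])
cv2.imwrite('pics/boss_a.png',out[0]);cv2.imwrite('pics/boss_b.png',out[1])
E
```

```text
scene 59 [0.49936198 0.27123683 0.06148371] [0.49834206 0.27061253 0.06097672]
[395.76608768 215.56768166]
side 178 [0.49783797 0.27497883 0.06059674] [0.49718504 0.27610465 0.06037156]
[264.93762991 420.21434444]
```

View pics/boss_a.png

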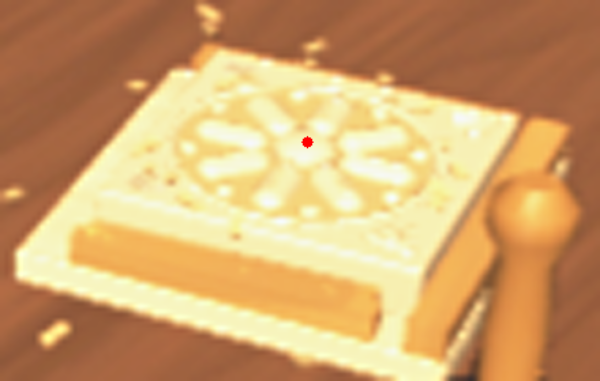

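View pics/boss_b.png

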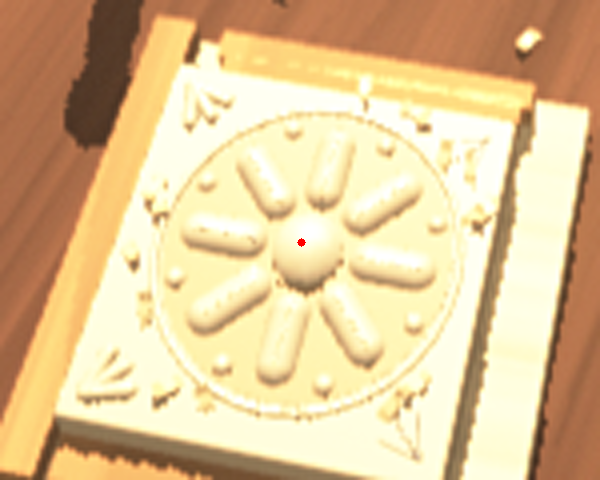

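Call:
{"method": "apply_moves", "body": {"plan": [{"tx":-0.015,"ty":0.002,"tz":0,"spin":0,"fingers":0.01},{"tx":-0.03,"ty":0.003,"tz":0,"spin":0,"fingers":0.01},{"tx":-0.034,"ty":0.003,"tz":0,"spin":0,"fingers":0.01},{"tx":-0.034,"ty":0.003,"tz":0,"spin":0,"fingers":0.01},{"tx":-0.034,"ty":0.003,"tz":0,"spin":0,"fingers":0.01},{"tx":-0.034,"ty":0.003,"tz":0,"spin":0,"fingers":0.01},{"tx":-0.034,"ty":0.003,"tz":0,"spin":0,"fingers":0.01},{"tx":-0.034,"ty":0.003,"tz":0,"spin":0,"fingers":0.01},{"tx":-0.034,"ty":0.003,"tz":0,"spin":0,"fingers":0.01},{"tx":-0.034,"ty":0.003,"tz":0,"spin":0,"fingers":0.01},{"tx":-0.034,"ty":0.003,"tz":0,"spin":0,"fingers":0.01},{"tx":-0.034,"ty":0.003,"tz":0,"spin":0,"fingers":0.01},{"tx":-0.034,"ty":0.003,"tz":0,"spin":0,"fingers":0.01},{"tx":-0.034,"ty":0.003,"tz":0,"spin":0,"fingers":0.01},{"tx":-0.034,"ty":0.003,"tz":0,"spin":0,"fingers":0.01},{"tx":-0.034,"ty":0.003,"tz":0,"spin":0,"fingers":0.01},{"tx":-0.034,"ty":0.003,"tz":0,"spin":0,"fingers":0.01},{"tx":-0.034,"ty":0.003,"tz":0,"spin":0,"fingers":0.01},{"tx":-0.025,"ty":0.003,"tz":0,"spin":0,"fingers":0.01},{"tx":-0.001,"ty":0,"tz":0,"spin":0,"fingers":0.01}]}}

```text
time: 12.52
tcp_pos: [0.3776, 0.2531, 0.3404]
tcp_rot: [179.7, -0.0, -84.7]
force: [0.2, -0.7, -0.7]
finger_gap: 0.0269
```

Call:
{"method": "apply_moves", "body": {"plan": [{"tx":0,"ty":0,"tz":0.02,"spin":-3.5,"fingers":0.01},{"tx":0,"ty":0,"tz":0.02,"spin":-3.4,"fingers":0.01},{"tx":0,"ty":0,"tz":0.02,"spin":0,"fingers":0.01},{"tx":0,"ty":0,"tz":0.02,"spin":0,"fingers":0.01},{"tx":0,"ty":0,"tz":0,"spin":0,"fingers":0.01},{"tx":0,"ty":0,"tz":0,"spin":0,"fingers":0.01},{"tx":0,"ty":0,"tz":0,"spin":0,"fingers":0.01}]}}

```text
time: 13.1
tcp_pos: [0.3803, 0.2499, 0.2634]
tcp_rot: [180.0, -0.0, -78.1]
force: [-0.2, -0.5, -1.6]
finger_gap: 0.0276
```

```bash
python3 look.py 8 .4,.2,.09 .60,.34,.20 scene,side
```

```text
13.1 [0.3803 0.2499 0.2634] [ 1.7996e+02 -3.0000e-02 -7.8080e+01] [-0.23 -0.55 -1.63] 0.027590071118910674
scene 87 C [0.477  0.2701 0.1713] axis [-0.653 -0.148  0.742] tilt 42.1 azim -167.2 ext -0.037 0.041 low pt [0.5025 0.2679 0.1438] px 391.55172413793105 180.64367816091954
side 185 C [0.4772 0.2687 0.1721] axis [-0.643 -0.107  0.758] tilt 40.7 azim -170.6 ext -0.038 0.036 low pt [0.4994 0.2731 0.1418] px 272.03783783783786 394.3135135135135
```

View pics/scene8.png

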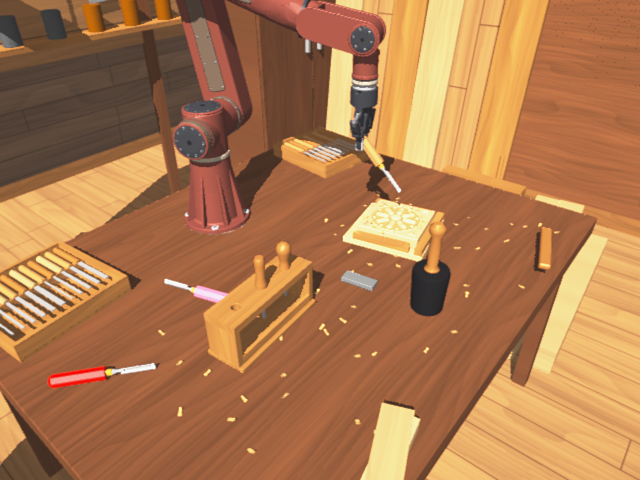

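View pics/side8.png

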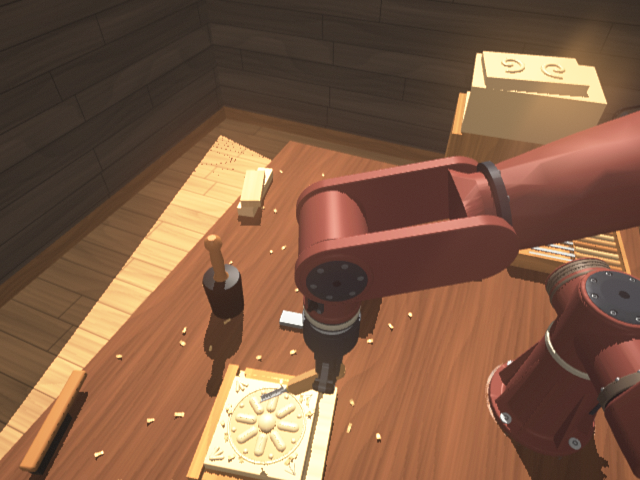

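Call:
{"method": "apply_moves", "body": {"plan": [{"tx":0,"ty":0.001,"tz":0.01,"spin":0,"fingers":0.01},{"tx":0,"ty":0.001,"tz":0.012,"spin":0,"fingers":0.01},{"tx":0,"ty":0,"tz":0.01,"spin":0,"fingers":0.01},{"tx":0,"ty":0,"tz":0.01,"spin":0,"fingers":0.01},{"tx":0,"ty":0,"tz":0.005,"spin":0,"fingers":0.01},{"tx":0,"ty":0,"tz":0,"spin":0,"fingers":0.01},{"tx":0,"ty":0,"tz":0,"spin":0,"fingers":0.01},{"tx":0,"ty":0,"tz":0,"spin":0,"fingers":0.01},{"tx":0,"ty":0,"tz":0,"spin":0,"fingers":0.01},{"tx":0,"ty":0,"tz":0,"spin":0,"fingers":0.01},{"tx":0,"ty":0,"tz":0,"spin":0,"fingers":0.01}]}}

```text
time: 14.12
tcp_pos: [0.3787, 0.2503, 0.2169]
tcp_rot: [-179.9, 0.0, -78.0]
force: [-0.4, -0.2, -0.6]
finger_gap: 0.0274
```

```bash
python3 look.py 9 .4,.2,.075 .60,.34,.155 scene,side
python3 - <<'E'
import cv2
a=cv2.imread('pics/scene9.png')[120:270,330:460]; cv2.imwrite('pics/s9c.png',cv2.resize(a,None,fx=4,fy=4,interpolation=2))
E
```

```text
14.1167 [0.3787 0.2503 0.2169] [-1.7994e+02  1.0000e-02 -7.8040e+01] [-0.43 -0.16 -0.57] 0.027412304689679805
scene 83 C [0.4753 0.2704 0.1254] axis [-0.637 -0.17   0.752] tilt 41.2 azim -165.1 ext -0.036 0.043 low pt [0.4963 0.2797 0.097 ] px 389.93975903614455 194.56626506024097
side 179 C [0.4749 0.2687 0.1244] axis [-0.64  -0.108  0.761] tilt 40.5 azim -170.4 ext -0.039 0.039 low pt [0.497  0.2716 0.0931] px 275.24022346368713 407.3519553072626
```

View pics/s9c.png

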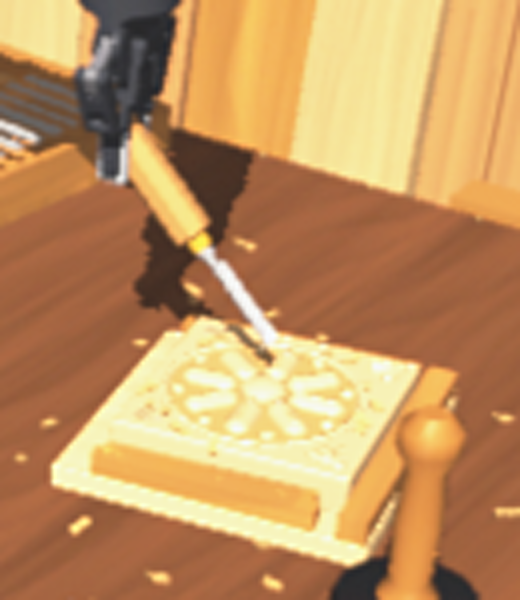

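View pics/side9.png

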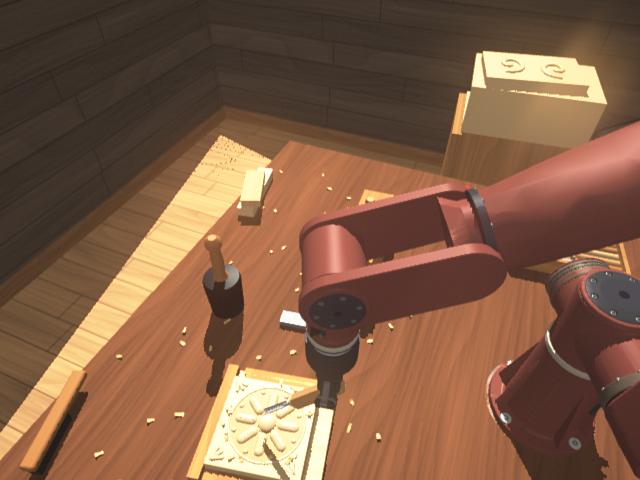

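The edge is about 33 mm above the boss and within a few mm of its centre, with the tilt around 41–43°. I'll check that it is still, then hand in.

```bash
python3 - <<'E'
from h import *
grab_frame('side'); s=state(); print(s['time'],s['tcp_pos'].round(4),np.abs(s['dq']).max(),s['finger_gap'])
if np.abs(s['dq']).max()<1.5: print(finish_job())
E
```

```text
14.2667 [0.3784 0.2501 0.2166] 0.09879053187280093 0.02752097548215285
the job is handed in; nothing more can be done
None
```

The gouge is out of the rack and held over the boss, and I handed the job in at 14.3 s. No verdict is reported.

**What I did:**
- I gripped the big gouge by its handle on its side flats and drew it straight up; by the measured hand height its edge was then about 158 mm above the bench.
- The moves cannot tilt the hand, so I pressed the back of the blade against the rear edge of the rack shelf. With about 6 N it swung in the grip until the handle leaned back towards the robot.
- I then carried it over the rosette, turned it to line up with the panel and lowered it.

**Last checks:**

| Check | Measured | Wanted |
|---|---|---|
| Edge position | about (0.497, 0.273, 0.094), roughly 33 mm above the boss | 10 to 60 mm above |
| Sideways distance from boss centre | a few mm | under 25 mm |
| Tilt from vertical | about 41° (43° from grip and edge points) | 30 to 60° |
| Finger gap | 27.5 mm, still closed on the handle | gripped |
| Joint speed | 0.1°/s at most | still |

- **Small disagreement:** the two cameras differed by about 8 mm on the edge's y and 4 mm on its height, and by about 5° on the direction the handle leans. All readings were inside the limits.
- **Seen only by eye:** I judged from the pictures that the hollow faces up and the edge is level. I did not measure the roll separately.
- **Other things:** in the pictures the mallet, sharpening stone, palm chisel and veiner looked unmoved, though the arm partly hid the rack in the last side view. The force readings gave no sign of the gouge touching the carving.

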